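Reset the table caddy on the buffet

TASK

The pepper mill has been knocked over and the framed menu card has come out of the table caddy. Stand the mill upright on its foot in the caddy's empty compartment, and stand the menu card on edge in the slot at the caddy's left end. Set both down without dropping or throwing them, and do not disturb the tea-light in the caddy or the sugar jar.

Things in the scene. Friction and masses are not known exactly. Their poses are not given: they have to be found in the camera images.
- pepper_mill: dark brown turned-wood pepper mill, 155 mm tall, 53 mm across its foot, 45 to 48 mm across between 40 and 90 mm up, 46 mm across its head (100 mm up), 0.24 kg. It starts lying on the table. Origin: centre of the underside of its foot; z runs from foot to head (points up when upright). Centre of mass 63 mm up.
- menu: framed menu card: cream card with a dark red band near each end, in a light wood frame; a flat block 150 x 66 x 10 mm, 0.12 kg, the same on both faces and at both ends. It starts lying flat on the table. Origin: centre of the underside face; x along the 150 mm, y along the 66 mm, z through the 10 mm.
- menu_mid (a point): the middle of the menu card (centre of the 150 x 66 x 10 mm block), axes as the card's.
- caddy: fixed wooden table caddy, 96 (x) by 178 (y) mm, wall tops 54 mm and floor 17 mm above the table, walls 6 mm thick. Origin: centre of its underside; x away from the robot, y to the left along it, z up. From the left (+y) it has the narrow slot for the card, the empty compartment (y -9 to 63 mm) and the compartment with the tea-light (y -83 to -15 mm).
- caddy_cell (a point): centre of the floor of the empty compartment (84 mm along x, 72 mm along y; walls rise 37 mm above this floor), axes as the caddy's.
- caddy_slot (a point): centre of the floor of the slot: clear gap 14 mm along y, 84 mm long along x, 37 mm deep. The card goes in with its 66 mm along x and stands 150 mm high. Axes as the caddy's.
- tealight_c: frosted glass tea-light holder, 60 x 60 x 64 mm, standing loose in the caddy's other compartment. Origin: centre of its underside, z up.
- sugar_jar: white porcelain sugar jar with lid, 93 mm across and 110 mm tall, standing on the table. Origin: centre of its underside, z up.

How it is judged:
At the end, for the whole second after the job is handed in: The mill stands upright (within 6 degrees) on the floor of the empty compartment; the card stands on an edge on the floor of the slot (within 6 mm, leaning at most 11 degrees); the mill at rest. Tea-light upright within 20 mm of its place, sugar jar upright within 30 mm of its (angle between pepper_mill's own z axis and vertical below 0.1 rad and horizontal distance between pepper_mill and caddy_cell below 0.022 m and z of pepper_mill in the frame of caddy_cell between -0.004 and 0.004 m and angle between the z axis of menu and the y axis of caddy, either way round below 0.2 rad and angle between the x axis of menu and the z axis of caddy, either way round below 0.2 rad and x of menu_mid in the frame of caddy_slot between -0.012 and 0.012 m and y of menu_mid in the frame of caddy_slot between -0.012 and 0.012 m and z of menu_mid in the frame of caddy_slot between 0.069 and 0.081 m and linear speed of pepper_mill below 0.02 m/s and angle between each of tealight_c, sugar_jar's own z axis and vertical below 0.15 rad and distance of tealight_c from where it was at the start of the episode below 0.02 m and distance of sugar_jar from where it was at the start of the episode below 0.03 m); the robot touches nothing.
It fails at once if the pepper mill is dropped or thrown (moves faster than 0.8 m/s with no finger on it) (linear speed of pepper_mill above 0.8 m/s and contact force between the fingers and pepper_mill below 0.05 N).
It fails at once if the menu card is dropped or thrown (moves faster than 0.8 m/s with no finger on it) (linear speed of menu above 0.8 m/s and contact force between the fingers and menu below 0.05 N).
It fails at once if the tea-light in the caddy is tipped or pushed more than 20 mm (angle between tealight_c's own z axis and vertical above 0.35 rad or distance of tealight_c from where it was at the start of the episode above 0.02 m).
It fails at once if the sugar jar is tipped or pushed more than 30 mm (angle between sugar_jar's own z axis and vertical above 0.35 rad or distance of sugar_jar from where it was at the start of the episode above 0.03 m).
It also fails if it takes over 67 s, if anything falls off the work surface, if the arm or the gripper's body presses on something with over 40 N, if the wrist force passes 120 N, or if a joint passes its speed limit or range.

ROBOT

A 6-joint arm with a two-finger parallel gripper is mounted at the origin on a cart in front of the work surface, level with it; the furniture and walls round the work are solid. World frame = base frame: x ahead of the robot, y to its left, z up, the work surface at z = 0. Lengths are in m, angles in rad, forces in N, time in s.
With the tool pointing down it reaches from about 0.2 to 0.875 m from the base axis. Payload 3.4 kg.
Tool frame: the origin (TCP) lies between the finger pads; the fingertips stand 22 mm ahead of it and the grasp point (between the pads) lies 3 mm ahead of it; z points along the fingers, y is the line along which they close (so a half turn about z gives the same grasp; the last joint's range is limited). The gripper opens to 94 mm and grips with 3 to 60 N. Pads are 16 mm wide; open, the fingers measure 119 mm over their backs; the gripper's body (75 mm by 177 mm) begins 78 mm behind the grasp point.
Start: joints at [1.036, 0.276, 1.505, -0, 1.361, -0.121], TCP at [0.231, 0.526, 0.227] pointing down, gripper open.
Joint ranges: [-2.89, 2.89], [-0.75, 2.08], [0.22, 2.7], [-1.18, 4.32], [0.11, 2.71], [-2.7, 2.7]. Speed limits (rad/s): [2.57, 2.57, 3.14, 3.14, 3.14, 3.14].

INTERFACE

Orientations are given as a unit quaternion [w, x, y, z].
In Python, from station import status, vision, order gives the robot as it stands.
- The arm moves only by the tool play_rows, never from a script. Its argument "deltas" is a list of rows, each an object with "gripper": the opening, from 0 (shut) to 1 (fully open); "travel": the shift along the tool's x, y, z in cm, a list of three; "twist": the turn about the tool's z in degrees. A call has 1 to 8 rows; each row shifts and turns the commanded pose from where the row before left it, along the tool's axes as they then stand; what a row does not reach is not made up. A row lasts 1/8 s, in which the tool goes at most 62.5 mm and 10.7 degrees, less where a joint would pass 70% of its speed; a pose out of reach is approached as far as the arm can. A call with a gripper value outside its range is refused whole. The fingers move at their own pace and stop on an object; "force" is the grip in N (left out, the last holds). Time passes only in rows, so rows that do not move let the fingers close. It gives the time, the measured TCP pose, the force and the opening at its end, in the units of the state.
- status.get_obs(): the state, without advancing time (a new reading comes with each control period).
- vision.capture(name): name is "side" or "top"; returns a dict with "image" (420x560x3 uint8, blue, green, red), "depth" (420x560 float32, m along the optical axis (not along the pixel's ray), 0 where there is no reading), "mtx" (3x3 intrinsics, pixels), "k1" (the pictures are not rectified: a ray, as slopes to the right and down, at radius r is drawn at 1 + k1 r^2 times it, then the intrinsics apply), "T" (4x4, takes a point from camera to world coordinates). Camera axes: x right, y down, z forward; pixel columns grow to the right and rows downward; lengths in m; the calibration is good to about 2 mm. A picture is of the moment at which its call begins.
- order.sign_off(): hands the job in, once; it reports no verdict.
The state is a dict: "t": time; "qpos": joint angles; "joint_velocities": joint speeds; "tau": joint torques, N m; "tcp_pos": TCP position; "eef_rot": TCP orientation; "ft_force": force on the tool from outside, world axes, zero at the start; "wrist_torque": the same for the moment, N m; "gripper_width": finger opening in m.
Only numpy, scipy, OpenCV 4.12 (cv2) and the standard library are available. Lean on these libraries where they do the work, as an engineer would, in place of code of your own. Each camera call takes 0.05 s, during which the arm holds its last target. There are 200 camera calls.

## Working session

There is one attempt and no reset: what is moved stays moved. The work goes in short steps, Python scripts to look and compute and a tool call to move; the robot and the scene stay as the last step left them, time stands still between calls to the robot, and variables do not carry over. Pictures are saved under pics/ and viewed, on a budget of 10 in all, crops included, one or two more only if the job needs it, and the job is handed in when it is done.

Besides the shell and the picture viewer there is one more tool, called after "Emit:" by a JSON object that holds its "method" and its "body", one argument or row to a line. play_rows: Moves the arm, as the interface text tells. Its arguments: {"type":"object","properties":{"deltas":{"type":"array"},"force":{"type":"number"}},"required":["deltas"]}

```bash
mkdir -p pics
cat > h.py <<'E'
import numpy as np, cv2
from station import status, vision, order
def cloud(c):
    h,w=c["depth"].shape; u,v=np.meshgrid(np.arange(w),np.arange(h))
    p=np.stack([u,v],-1).reshape(-1,1,2).astype(np.float64)
    n=cv2.undistortPoints(p,c["mtx"],np.array([c["k1"],0,0,0,0.])).reshape(h,w,2)
    d=c["depth"]; P=np.dstack([n*d[...,None],d])
    W=P@c["T"][:3,:3].T+c["T"][:3,3]; W[d==0]=np.nan
    return W
E
python3 - <<'E'
from h import *
print(status.get_obs())
for n in("side","top"):
    c=vision.capture(n); cv2.imwrite(f"pics/{n}0.png",c["image"]); np.savez(f"{n}0.npz",**c)
    print(n,c["mtx"].tolist(),c["k1"],np.round(c["T"],3).tolist())
E
```

```text
{'t': 0.0, 'qpos': array([ 1.03602182e+00,  2.76567435e-01,  1.50611652e+00, -7.38442908e-06,
        1.36071036e+00, -1.21037467e-01]), 'joint_velocities': array([ 2.94743107e-05,  8.92822067e-05, -1.45874121e-03,  7.24614840e-04,
       -1.12703387e-03, -7.37657234e-04]), 'tau': array([ 7.94643602e-04, -4.04597533e+01, -2.37235898e+01,  7.02454965e-02,
        3.46702547e-02, -1.45139638e-04]), 'tcp_pos': array([0.23092255, 0.52600973, 0.22662706]), 'eef_rot': array([-2.86705163e-04,  2.05395360e-01,  9.78678668e-01, -8.53997409e-04]), 'ft_force': array([-0.63063754, -0.26953318,  0.31596405]), 'wrist_torque': array([ 0.05836219, -0.01179645, -0.02477885]), 'gripper_width': 0.09408961108584184}
side [[449.1650684078453, 0.0, 279.6354012761066], [0.0, 449.1650684078453, 201.51198306793984], [0.0, 0.0, 1.0]] -0.13919481420318 [[-0.999, -0.038, 0.018, 0.581], [-0.034, 0.493, -0.869, 0.952], [0.024, -0.869, -0.494, 0.467], [0.0, 0.0, 0.0, 1.0]]
top [[546.7405393580323, 0.0, 276.9740095523422], [0.0, 546.7405393580323, 213.61443590262445], [0.0, 0.0, 1.0]] 0.03291539182725481 [[0.148, -0.964, 0.222, 0.359], [-0.989, -0.145, 0.028, 0.201], [0.005, -0.224, -0.975, 1.045], [0.0, 0.0, 0.0, 1.0]]
```

View pics/top0.png

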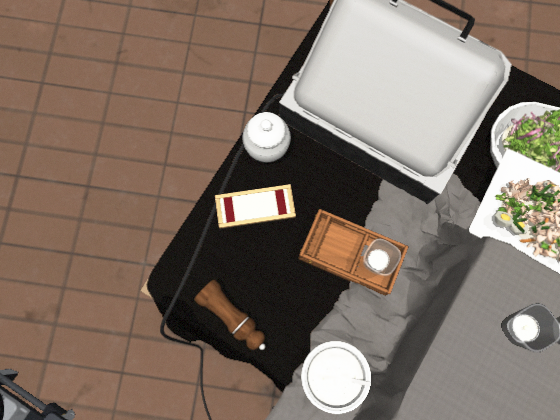

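View pics/side0.png

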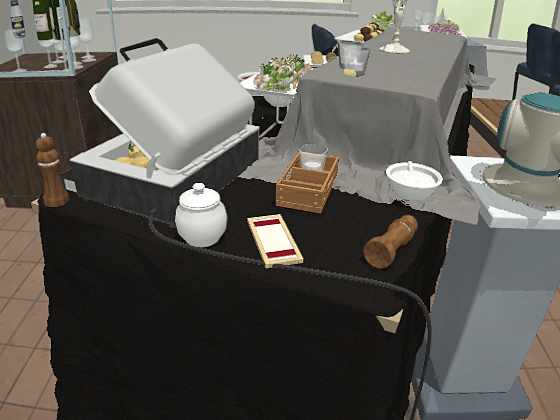

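The top view shows the mill lying with its foot near (209,293) and its head near (258,343). The card is at (255,206), the caddy at (355,252) with the tea-light at (380,257), and the jar at (267,137). The side view agrees. The mill at the far left edge of the side view is a decoy off the work area. Next I'll measure the poses.

```bash
cat > m.py <<'E'
from h import *
for n in("top","side"):
    c=dict(np.load(n+"0.npz")); W=cloud(c); 
    hsv=cv2.cvtColor(c["image"],cv2.COLOR_BGR2HSV); H,S,V=cv2.split(hsv); X,Y,Z=W[...,0],W[...,1],W[...,2]
    if n=="top":
        roi={"menu":(205,180,305,230),"mill":(190,275,272,356),"caddy":(295,205,412,300)}
    else: roi={"menu":(240,208,306,270),"mill":(360,212,422,270),"caddy":(272,150,342,214)}
    print(n,"tablez",np.nanmedian(Z[240:260,255:280]) if n=="top" else np.nanmedian(Z[225:235,330:350]))
    for k,(a,b,e,d) in roi.items():
        m=np.zeros(Z.shape,bool); m[b:d,a:e]=True
        z0={"menu":.004,"mill":.006,"caddy":.035}[k]; z1={"menu":.02,"mill":.07,"caddy":.062}[k]
        m&=(Z>z0)&(Z<z1)&(V>50)
        if k=="caddy": m&=(S>80)
        mm=cv2.morphologyEx(m.astype(np.uint8),cv2.MORPH_OPEN,np.ones((2,2)))
        nl,L,st,_=cv2.connectedComponentsWithStats(mm); 
        m=L==1+np.argmax(st[1:,4])
        p=np.c_[X[m],Y[m]]; r=cv2.minAreaRect(p.astype(np.float32))
        print(k,m.sum(),np.round(r[0],4),np.round(r[1],4),r[2],"z",np.round(np.percentile(Z[m],[2,50,98]),4))
        if k=="mill":
            mu=p.mean(0); ax=np.linalg.svd(p-mu,full_matrices=False)[2][0]
            if ax@(np.array([.3,0])-mu)<0 and n=="top": pass
            s=(p-mu)@ax; t=(p-mu)@np.array([-ax[1],ax[0]])
            print(" mean",mu,"ax",ax,"yaw",np.degrees(np.arctan2(ax[1],ax[0])))
            for q in np.arange(-.09,.09,.01):
                g=(s>=q)&(s<q+.01)
                if g.sum()>2: print("  %.3f n%d t %.3f %.3f zmax %.3f"%(q,g.sum(),t[g].min(),t[g].max(),Z[m][g].max()))
    if n=="top":
        for k,(a,b,e,d) in {"jar":(240,110,294,165),"tea":(360,235,405,280)}.items():
            q=W[b:d,a:e].reshape(-1,3); g=q[(q[:,2]>.06)]
            print(k,np.round((g[:,:2].min(0)+g[:,:2].max(0))/2,3),np.round(np.ptp(g,axis=0),3),g[:,2].max())
E
python3 m.py
```

```text
top tablez -0.0006586111147848239
menu 2448 [0.6055 0.2749] [0.0643 0.149 ] 18.003202438354492 z [nan nan nan]
mill 1727 [nan nan] [nan  0.] nan z [nan nan nan]Traceback (most recent call last):
  File "m.py", line 20, in <module>
    mu=p.mean(0); ax=np.linalg.svd(p-mu,full_matrices=False)[2][0]
                     ~~~~~~~~~~~~~^^^^^^^^^^^^^^^^^^^^^^^^^^
    u, s, vh = gufunc(a, signature=signature)
               ~~~~~~^^^^^^^^^^^^^^^^^^^^^^^^
    raise LinAlgError("SVD did not converge")
numpy.linalg.LinAlgError: SVD did not converge
```

```bash
sed -i 's/m=L==1+np.argmax(st\[1:,4\])/m\&=(L==1+np.argmax(st[1:,4]))/' m.py; python3 m.py
```

```text
top tablez -0.0006586111147848239
menu 2260 [0.6048 0.2761] [0.0648 0.1478] 17.185150146484375 z [0.0045 0.0079 0.012 ]
mill 1654 [0.3848 0.2796] [0.15   0.0497] 54.74287414550781 z [0.0237 0.0384 0.0512]
 mean [0.38943556 0.28573556] ax [-0.57542544 -0.81785425] yaw -125.12943115723407
  -0.070 n105 t -0.025 0.025 zmax 0.055
  -0.060 n162 t -0.025 0.025 zmax 0.054
  -0.050 n136 t -0.021 0.022 zmax 0.051
  -0.040 n114 t -0.019 0.018 zmax 0.047
  -0.030 n106 t -0.018 0.017 zmax 0.044
  -0.020 n103 t -0.017 0.015 zmax 0.044
  -0.010 n102 t -0.016 0.016 zmax 0.042
  -0.000 n104 t -0.016 0.016 zmax 0.045
  0.010 n118 t -0.022 0.020 zmax 0.046
  0.020 n115 t -0.020 0.020 zmax 0.047
  0.030 n135 t -0.022 0.021 zmax 0.048
  0.040 n102 t -0.019 0.019 zmax 0.044
  0.050 n86 t -0.015 0.016 zmax 0.041
  0.060 n110 t -0.018 0.017 zmax 0.042
  0.070 n47 t -0.012 0.012 zmax 0.036
  0.080 n9 t -0.003 0.004 zmax 0.024
caddy 1101 [0.5372 0.0796] [0.1777 0.0965] 74.91210174560547 z [0.0375 0.0517 0.0562]
jar [0.74  0.272] [0.094 0.09  0.051] 0.11092869986836285
tea [0.53  0.032] [0.066 0.064 0.024] 0.
[... 232 characters left out ...]
.40099551 0.31484475] ax [0.62179084 0.78318335] yaw 51.552970872580055
  -0.090 n69 t -0.019 0.007 zmax 0.040
  -0.080 n3 t -0.006 0.008 zmax 0.042
  -0.070 n42 t -0.015 0.013 zmax 0.045
  -0.060 n75 t -0.022 0.013 zmax 0.046
  -0.050 n114 t -0.023 0.013 zmax 0.046
  -0.040 n98 t -0.024 0.012 zmax 0.044
  -0.030 n65 t -0.021 0.010 zmax 0.042
  -0.020 n53 t -0.015 0.010 zmax 0.042
  -0.010 n50 t -0.012 0.012 zmax 0.043
  -0.000 n44 t -0.012 0.014 zmax 0.045
  0.010 n29 t -0.011 0.015 zmax 0.047
  0.020 n58 t -0.011 0.022 zmax 0.053
  0.030 n468 t -0.027 0.022 zmax 0.053
  0.040 n162 t -0.027 0.022 zmax 0.053
caddy 1096 [0.5378 0.0841] [0.1809 0.0949] 74.9916763305664 z [0.0355 0.047  0.0548]
```

Emit:
{"method": "play_rows", "body": {
  "deltas": [
    {"gripper":1,"travel":[0,0,1],"twist":-9.8},
    {"gripper":1,"travel":[0,0,1],"twist":-9.8},
    {"gripper":1,"travel":[0,0,1],"twist":-9.8},
    {"gripper":1,"travel":[0,0,1],"twist":-9.8},
    {"gripper":1,"travel":[0,0,1],"twist":-9.8},
    {"gripper":1,"travel":[0,0,1],"twist":-9.8},
    {"gripper":1,"travel":[0,0,1],"twist":-9.8},
    {"gripper":1,"travel":[0,0,1],"twist":-10}
  ],
  "force": 6
}}

```text
t: 1.1
tcp_pos: [0.231, 0.5262, 0.1467]
eef_rot: [-0.0, -0.463, 0.886, -0.0]
ft_force: [-0.2, 0.3, -0.2]
gripper_width: 0.0942
```

```bash
cat > d.py <<'E'
import sys
from h import *
from scipy.spatial.transform import Rotation as R
o=status.get_obs(); q=o["eef_rot"]; M=R.from_quat([*q[1:],q[0]]).as_matrix()
a=np.degrees(np.arctan2(M[1,1],M[0,1]))
print("t %.2f"%o["t"],"tcp",np.round(o["tcp_pos"],4),"yaw_y %.1f"%a,"tilt %.2f"%np.degrees(np.arccos(-M[2,2])),"q",np.round(o["qpos"],2),"F",np.round(o["ft_force"],1),"w %.4f"%o["gripper_width"])
if len(sys.argv)>3: print("tool delta cm",np.round(100*M.T@(np.array(list(map(float,sys.argv[1:4])))-o["tcp_pos"]),2))
if len(sys.argv)>4: print("twist",-((float(sys.argv[4])-a+90)%180-90))
E
python3 d.py 0.3719 0.2608 0.10 144.9
```

```text
t 1.10 tcp [0.231  0.5262 0.1467] yaw_y 145.2 tilt 0.06 q [ 1.04  0.33  1.63 -0.    1.18 -1.5 ] F [-0.2  0.3 -0.2] w 0.0942
tool delta cm [ 13.76 -26.71   4.68]
twist 0.3205525718116746
```

Emit:
{"method": "play_rows", "body": {
  "deltas": [
    {"gripper":1,"travel":[1.7,-3.35,0.5],"twist":0.3},
    {"gripper":1,"travel":[1.7,-3.35,0.5],"twist":0},
    {"gripper":1,"travel":[1.7,-3.35,0.5],"twist":0},
    {"gripper":1,"travel":[1.7,-3.35,0.5],"twist":0},
    {"gripper":1,"travel":[1.7,-3.35,0.5],"twist":0},
    {"gripper":1,"travel":[1.7,-3.35,0.5],"twist":0},
    {"gripper":1,"travel":[1.7,-3.35,0.5],"twist":0},
    {"gripper":1,"travel":[1.8,-3.3,0.5],"twist":0}
  ]
}}

```text
t: 2.1
tcp_pos: [0.3704, 0.2588, 0.1072]
eef_rot: [-0.0, -0.459, 0.889, 0.0]
ft_force: [0.1, 0.2, 0.3]
gripper_width: 0.094
```

```bash
python3 d.py 0.3719 0.2608 0.028 144.9
```

```text
t 2.10 tcp [0.3704 0.2588 0.1072] yaw_y 144.6 tilt 0.01 q [ 0.46  0.2   1.94  0.    1.   -2.07] F [0.1 0.2 0.3] w 0.0940
tool delta cm [-0.25 -0.01  7.92]
twist -0.30190266998329207
```

Emit:
{"method": "play_rows", "body": {
  "deltas": [
    {"gripper":1,"travel":[-0.25,0,2],"twist":-0.3},
    {"gripper":1,"travel":[0,0,2.5],"twist":0},
    {"gripper":1,"travel":[0,0,2],"twist":0},
    {"gripper":1,"travel":[0,0,1.4],"twist":0},
    {"gripper":0,"travel":[0,0,0],"twist":0},
    {"gripper":0,"travel":[0,0,0],"twist":0},
    {"gripper":0,"travel":[0,0,0],"twist":0},
    {"gripper":0,"travel":[0,0,0],"twist":0}
  ],
  "force": 6
}}

```text
t: 3.1
tcp_pos: [0.3718, 0.2622, 0.029]
eef_rot: [0.001, -0.461, 0.887, 0.0]
ft_force: [-0.5, 0.4, 0.2]
gripper_width: 0.0575
```

```bash
python3 d.py 0.3719 0.2608 0.028 144.9; python3 -c "
import numpy as np
f=np.radians(np.linspace(0,90,11));x=.1*np.cos(f)-.0265*np.sin(f);z=.1*np.sin(f)+.0265*np.cos(f)
print(np.round(np.c_[np.diff(x),-np.diff(z)]*100,2).tolist())"
```

```text
t 3.10 tcp [0.3718 0.2622 0.029 ] yaw_y 144.9 tilt 0.07 q [ 0.46  0.31  2.04  0.    0.79 -2.07] F [-0.5  0.4  0.2] w 0.0575
tool delta cm [ 0.11 -0.09  0.1 ]
twist -0.005330571034647846
[[-0.54, -1.53], [-0.77, -1.43], [-0.98, -1.29], [-1.17, -1.12], [-1.34, -0.92], [-1.46, -0.7], [-1.56, -0.47], [-1.61, -0.22], [-1.62, 0.04], [-1.6, 0.29]]
```

Still closing; give it a little more time, then start the arc.

Emit:
{"method": "play_rows", "body": {
  "deltas": [
    {"gripper":0,"travel":[0,0,0],"twist":0},
    {"gripper":0,"travel":[0,0,0],"twist":0},
    {"gripper":0,"travel":[0,0,0],"twist":0}
  ]
}}

```text
t: 3.48
tcp_pos: [0.3715, 0.2621, 0.0286]
eef_rot: [0.0, -0.461, 0.887, 0.0]
ft_force: [-1.4, 1.0, 1.9]
gripper_width: 0.0447
```

Emit:
{"method": "play_rows", "body": {
  "deltas": [
    {"gripper":0,"travel":[-0.25,0,-0.75],"twist":0},
    {"gripper":0,"travel":[-0.3,0,-0.75],"twist":0},
    {"gripper":0,"travel":[-0.4,0,-0.7],"twist":0},
    {"gripper":0,"travel":[-0.4,0,-0.7],"twist":0},
    {"gripper":0,"travel":[-0.5,0,-0.65],"twist":0},
    {"gripper":0,"travel":[-0.5,0,-0.65],"twist":0}
  ]
}}

```text
t: 4.22
tcp_pos: [0.3852, 0.2815, 0.071]
eef_rot: [0.0, -0.461, 0.887, 0.0]
ft_force: [-0.3, -0.9, -1.3]
gripper_width: 0.0445
```

```bash
python3 d.py
python3 - <<'E'
from h import *
c=vision.capture("side"); cv2.imwrite("pics/s1.png",cv2.resize(c["image"][150:320,300:500],None,fx=3,fy=3))
E
```

```text
t 4.22 tcp [0.3852 0.2815 0.071 ] yaw_y 144.9 tilt 0.00 q [ 0.49  0.28  1.94  0.    0.92 -2.04] F [-0.3 -0.9 -1.3] w 0.0445
```

View pics/s1.png

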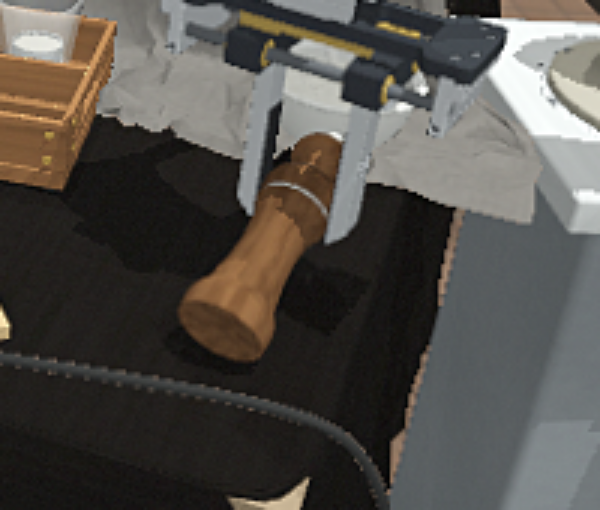

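The picture shows the mill pivoting in the pads (head near (300,190)) with its foot still on the table, near (225,330). I'll continue the arc.

Emit:
{"method": "play_rows", "body": {
  "deltas": [
    {"gripper":0,"travel":[-0.75,0,-0.7],"twist":0},
    {"gripper":0,"travel":[-0.8,0,-0.65],"twist":0},
    {"gripper":0,"travel":[-0.85,0,-0.55],"twist":0},
    {"gripper":0,"travel":[-0.9,0,-0.5],"twist":0},
    {"gripper":0,"travel":[-1,0,-0.45],"twist":0},
    {"gripper":0,"travel":[-1,0,-0.3],"twist":0},
    {"gripper":0,"travel":[-1,0,-0.2],"twist":0},
    {"gripper":0,"travel":[-1,0,-0.1],"twist":0}
  ]
}}

```text
t: 5.28
tcp_pos: [0.4283, 0.3423, 0.1055]
eef_rot: [0.001, -0.461, 0.887, 0.0]
ft_force: [0.3, -0.2, 2.7]
gripper_width: 0.0443
```

Emit:
{"method": "play_rows", "body": {
  "deltas": [
    {"gripper":0,"travel":[-1,0,0],"twist":0},
    {"gripper":0,"travel":[-1,0,0],"twist":0},
    {"gripper":0,"travel":[-1,0,0],"twist":0},
    {"gripper":0,"travel":[0,0,0],"twist":0}
  ]
}}

```text
t: 5.78
tcp_pos: [0.4443, 0.3659, 0.1041]
eef_rot: [-0.001, -0.461, 0.887, 0.0]
ft_force: [-0.9, -0.5, -2.0]
gripper_width: 0.0442
```

```bash
python3 d.py
python3 - <<'E'
from h import *
c=vision.capture("side"); cv2.imwrite("pics/s2.png",cv2.resize(c["image"][120:320,300:500],None,fx=3,fy=3))
E
```

```text
t 5.78 tcp [0.4443 0.3659 0.1041] yaw_y 144.9 tilt 0.07 q [ 0.57  0.37  1.69  0.    1.08 -1.96] F [-0.9 -0.5 -2. ] w 0.0442
```

View pics/s2.png

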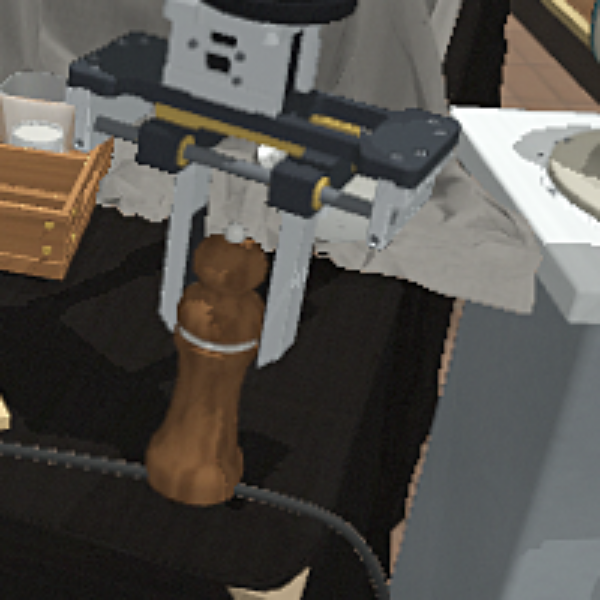

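The mill hangs parallel to the fingers: ring at (215,345), foot at (195,480). I'll firm the grip, lift, and measure the tilt and the caddy rim.

Emit:
{"method": "play_rows", "body": {
  "deltas": [
    {"gripper":0,"travel":[0,0,-0.5],"twist":0},
    {"gripper":0,"travel":[0,0,-1.5],"twist":0},
    {"gripper":0,"travel":[0,0,-2],"twist":0},
    {"gripper":0,"travel":[0,0,-2],"twist":0},
    {"gripper":0,"travel":[0,0,-2],"twist":0},
    {"gripper":0,"travel":[0,0,-1],"twist":0},
    {"gripper":0,"travel":[0,0,0],"twist":0}
  ],
  "force": 12
}}

```text
t: 6.7
tcp_pos: [0.4446, 0.3656, 0.1962]
eef_rot: [0.001, -0.461, 0.887, 0.0]
ft_force: [0.8, -0.1, -3.1]
gripper_width: 0.0447
```

```bash
cat > mill.py <<'E'
from h import *
# mill axis from side cloud: fit circle-centre (known surface offset) per height slice, brown mask near the TCP
tcp=status.get_obs()["tcp_pos"]
c=vision.capture("side"); W=cloud(c); Hh,S,V=cv2.split(cv2.cvtColor(c["image"],cv2.COLOR_BGR2HSV))
X,Y,Z=W[...,0],W[...,1],W[...,2]
m=(np.hypot(X-tcp[0],Y-tcp[1])<.045)&(S>90)&(Hh<20)&(V>30)
zz=Z[m]; print("z range",np.round(np.percentile(zz,[1,99]),3), m.sum())
cam=c["T"][:3,3]; v=tcp[:2]-cam[:2]; v/=np.linalg.norm(v); p=np.array([-v[1],v[0]])
for z in np.arange(tcp[2]-.105,tcp[2]+.05,.012):
    g=m&(abs(Z-z)<.006)
    if g.sum()<8: continue
    q=np.c_[X[g],Y[g]]-tcp[:2]; a=q@p; w=(np.percentile(a,98)-np.percentile(a,2))/2; ctr=(np.percentile(a,98)+np.percentile(a,2))/2
    front=np.percentile(q@v,5)
    print("z-tcp %.3f lateral %.4f halfw %.4f front+halfw %.4f"%(z-tcp[2],ctr,w,front+w))
E
python3 d.py; python3 mill.py
python3 - <<'E'
from h import *
# caddy rim: pixels near z=54mm, both views
for n in("top","side"):
    c=vision.capture(n); W=cloud(c); H,S,V=cv2.split(cv2.cvtColor(c["image"],cv2.COLOR_BGR2HSV)); Z=W[...,2]
    m=(abs(Z-.054)<.005)&(S>80)&(V>50)&(np.hypot(W[...,0]-.5375,W[...,1]-.081)<.11)
    p=np.c_[W[...,0][m],W[...,1][m]]; e=np.radians(-15.1); R=np.array([[np.cos(e),-np.sin(e)],[np.sin(e),np.cos(e)]])
    l=(p-[.5375,.081])@R
    print(n,m.sum(),cv2.minAreaRect(p.astype(np.float32)))
    print("x hist",np.histogram(l[:,0],np.arange(-.056,.058,.004))[0]); print("y hist from -.1",np.histogram(l[:,1],np.arange(-.1,.102,.004))[0])
E
```

```text
t 6.70 tcp [0.4446 0.3656 0.1962] yaw_y 144.9 tilt 0.14 q [ 0.57  0.29  1.56  0.    1.29 -1.96] F [ 0.8 -0.1 -3.1] w 0.0447
z range [0.096 0.238] 2560
z-tcp -0.105 lateral 0.0057 halfw 0.0244 front+halfw -0.0142
z-tcp -0.093 lateral 0.0054 halfw 0.0246 front+halfw -0.0143
z-tcp -0.081 lateral 0.0052 halfw 0.0227 front+halfw -0.0135
z-tcp -0.069 lateral 0.0048 halfw 0.0181 front+halfw -0.0134
z-tcp -0.057 lateral 0.0048 halfw 0.0163 front+halfw -0.0126
z-tcp -0.045 lateral 0.0044 halfw 0.0155 front+halfw -0.0119
z-tcp -0.033 lateral 0.0038 halfw 0.0155 front+halfw -0.0116
z-tcp -0.021 lateral 0.0039 halfw 0.0179 front+halfw -0.0120
z-tcp -0.009 lateral 0.0036 halfw 0.0205 front+halfw -0.0107
z-tcp 0.003 lateral 0.0035 halfw 0.0202 front+halfw -0.0105
z-tcp 0.015 lateral 0.0037 halfw 0.0171 front+halfw -0.0099
z-tcp 0.027 lateral 0.0027 halfw 0.0165 front+halfw -0.0088
z-tcp 0.039 lateral 0.0031 halfw 0.0156 front+halfw -0.0082
top 1062 ((0.5388201475143433, 0.08016471564769745), (0.17925745248794556, 0.09709452837705612), 75.05548095703125)
x hist [  0   0 162 167  20  26  18  21  21  21  25  22  20  22  22  17  23  19
  24  18  23  19  22  20  74 204  32   0]
y hist from -.1 [  0   0  44 119  18  16  11  16  17  12  15  15  15  13  13  13  16  15
  12  13  11  24  17  13  15  15  12  14  16  14  15  16  11  15  15  13
  15  13  13  14  32 107  43  13  15  27 110  31   0   0]
side 553 ((0.5383163094520569, 0.08305521309375763), (0.18019092082977295, 0.09650032222270966), 75.03887176513672)
x hist [ 0  3 91 42 18 18 19 20 19 14 11 13 15 12 13 12 15 10 13 11 14 15 13 14
 61 66  1  0]
y hist from -.1 [  0   0   0  14  16   5   4   3   7   4   6   2   9   4   3   6   7   5
   7   5   6   5   9   7   6   6   5   5   4   7   6   4   6   6   7   6
   6   7   8   1  12  45  94   7   6  11  45 107   2   0]
```

Emit:
{"method": "play_rows", "body": {
  "deltas": [
    {"gripper":0,"travel":[1,-1.4,0],"twist":0},
    {"gripper":0,"travel":[2,-2.7,0],"twist":0},
    {"gripper":0,"travel":[2.5,-3.5,0],"twist":0},
    {"gripper":0,"travel":[2.8,-3.9,0],"twist":0},
    {"gripper":0,"travel":[2.8,-3.9,0],"twist":0},
    {"gripper":0,"travel":[2.7,-3.8,0],"twist":0},
    {"gripper":0,"travel":[1.9,-2.5,0],"twist":0},
    {"gripper":0,"travel":[1,-1.3,0],"twist":0}
  ]
}}

```text
t: 7.85
tcp_pos: [0.5364, 0.0941, 0.1945]
eef_rot: [-0.001, -0.46, 0.888, 0.0]
ft_force: [0.3, -0.1, -2.9]
gripper_width: 0.0444
```

Emit:
{"method": "play_rows", "body": {
  "deltas": [
    {"gripper":0,"travel":[0,0,0],"twist":0},
    {"gripper":0,"travel":[0,0,0],"twist":0}
  ]
}}

```text
t: 8.1
tcp_pos: [0.5358, 0.0974, 0.1948]
eef_rot: [-0.0, -0.461, 0.887, 0.001]
ft_force: [-1.2, 0.4, -2.5]
gripper_width: 0.0445
```

```bash
python3 d.py .5365 .0967 .196; python3 mill.py;  python3 - <<'E'
from h import *
c=vision.capture("side"); cv2.imwrite("pics/s3.png",cv2.resize(c["image"][60:230,220:420],None,fx=3,fy=3))
E
```

```text
t 8.10 tcp [0.5358 0.0974 0.1948] yaw_y 144.9 tilt 0.07 q [ 0.05  0.25  1.62  0.    1.27 -2.48] F [-1.2  0.4 -2.5] w 0.0445
tool delta cm [ 0.02 -0.1  -0.12]
z range [0.016 0.236] 1862
z-tcp -0.105 lateral 0.0078 halfw 0.0239 front+halfw -0.0142
z-tcp -0.093 lateral 0.0077 halfw 0.0252 front+halfw -0.0136
z-tcp -0.081 lateral 0.0080 halfw 0.0228 front+halfw -0.0131
z-tcp -0.069 lateral 0.0072 halfw 0.0186 front+halfw -0.0131
z-tcp -0.057 lateral 0.0067 halfw 0.0161 front+halfw -0.0124
z-tcp -0.045 lateral 0.0064 halfw 0.0151 front+halfw -0.0119
z-tcp -0.033 lateral 0.0058 halfw 0.0160 front+halfw -0.0109
z-tcp -0.021 lateral 0.0056 halfw 0.0169 front+halfw -0.0122
z-tcp -0.009 lateral 0.0071 halfw 0.0195 front+halfw -0.0110
z-tcp 0.003 lateral 0.0061 halfw 0.0192 front+halfw -0.0113
z-tcp 0.015 lateral 0.0056 halfw 0.0164 front+halfw -0.0094
z-tcp 0.027 lateral 0.0047 halfw 0.0162 front+halfw -0.0094
z-tcp 0.039 lateral 0.0050 halfw 0.0144 front+halfw -0.0094
```

View pics/s3.png

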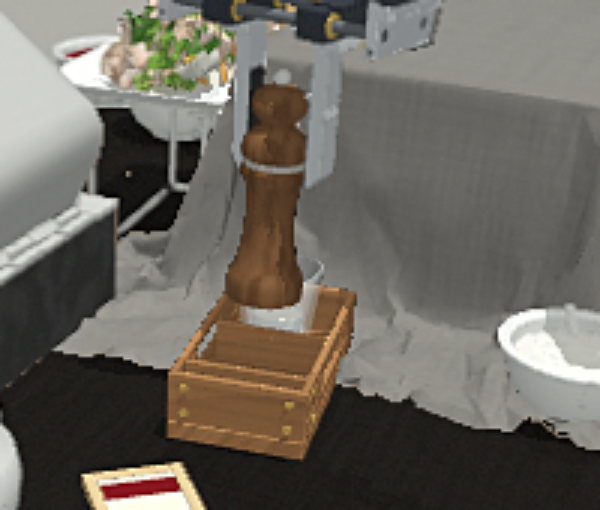

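The mill is over the empty compartment: foot at (265,290), compartment at (275,350). I'll lower it.

Emit:
{"method": "play_rows", "body": {
  "deltas": [
    {"gripper":0,"travel":[0.1,-0.2,1],"twist":0},
    {"gripper":0,"travel":[0,0,1.5],"twist":0},
    {"gripper":0,"travel":[0,0,1.5],"twist":0},
    {"gripper":0,"travel":[0,0,1.3],"twist":0},
    {"gripper":0,"travel":[0,0,1],"twist":0},
    {"gripper":0,"travel":[0,0,0.5],"twist":0},
    {"gripper":0,"travel":[0,0,0],"twist":0}
  ]
}}

```text
t: 9.07
tcp_pos: [0.5374, 0.0946, 0.1267]
eef_rot: [-0.0, -0.461, 0.887, 0.0]
ft_force: [0.2, -0.0, -2.7]
gripper_width: 0.0444
```

Emit:
{"method": "play_rows", "body": {
  "deltas": [
    {"gripper":0,"travel":[0,0,0.2],"twist":0},
    {"gripper":0,"travel":[0,0,0.2],"twist":0},
    {"gripper":0,"travel":[0,0,0.2],"twist":0},
    {"gripper":0,"travel":[0,0,0],"twist":0}
  ],
  "force": 7
}}

```text
t: 9.57
tcp_pos: [0.5375, 0.0946, 0.121]
eef_rot: [0.0, -0.461, 0.887, -0.0]
ft_force: [-0.1, -0.2, -3.3]
gripper_width: 0.0446
```

```bash
python3 d.py; python3 mill.py
```

```text
t 9.57 tcp [0.5375 0.0946 0.121 ] yaw_y 144.9 tilt 0.02 q [ 0.05  0.31  1.73  0.    1.1  -2.48] F [-0.1 -0.2 -3.3] w 0.0446
z range [0.017 0.163] 1241
z-tcp -0.105 lateral -0.0180 halfw 0.0266 front+halfw 0.0140
z-tcp -0.093 lateral -0.0051 halfw 0.0385 front+halfw 0.0275
z-tcp -0.081 lateral -0.0013 halfw 0.0350 front+halfw 0.0055
z-tcp -0.069 lateral -0.0071 halfw 0.0363 front+halfw 0.0062
z-tcp -0.057 lateral 0.0072 halfw 0.0166 front+halfw -0.0126
z-tcp -0.045 lateral 0.0068 halfw 0.0156 front+halfw -0.0122
z-tcp -0.033 lateral 0.0066 halfw 0.0163 front+halfw -0.0105
z-tcp -0.021 lateral 0.0059 halfw 0.0173 front+halfw -0.0127
z-tcp -0.009 lateral 0.0067 halfw 0.0190 front+halfw -0.0112
z-tcp 0.003 lateral 0.0062 halfw 0.0201 front+halfw -0.0111
z-tcp 0.015 lateral 0.0057 halfw 0.0170 front+halfw -0.0090
z-tcp 0.027 lateral 0.0047 halfw 0.0170 front+halfw -0.0074
z-tcp 0.039 lateral 0.0043 halfw 0.0158 front+halfw -0.0079
```

Not touching yet (F is still the full weight); go on down in 1 mm steps.

Emit:
{"method": "play_rows", "body": {
  "deltas": [
    {"gripper":0,"travel":[0,0,0.1],"twist":0},
    {"gripper":0,"travel":[0,0,0.1],"twist":0},
    {"gripper":0,"travel":[0,0,0.1],"twist":0},
    {"gripper":0,"travel":[0,0,0],"twist":0}
  ]
}}

```text
t: 10.12
tcp_pos: [0.5391, 0.095, 0.1199]
eef_rot: [0.002, -0.461, 0.887, -0.001]
ft_force: [-0.7, 2.0, 7.9]
gripper_width: 0.0443
```

Emit:
{"method": "play_rows", "body": {
  "deltas": [
    {"gripper":0,"travel":[0,0,0.1],"twist":0},
    {"gripper":0,"travel":[0,0,0.1],"twist":0},
    {"gripper":0,"travel":[0,0,0],"twist":0}
  ]
}}

```text
t: 10.5
tcp_pos: [0.5389, 0.0946, 0.1185]
eef_rot: [0.002, -0.461, 0.887, -0.001]
ft_force: [-1.8, -0.6, 10.3]
gripper_width: 0.0445
```

Emit:
{"method": "play_rows", "body": {
  "deltas": [
    {"gripper":0.55,"travel":[0,0,-0.1],"twist":0},
    {"gripper":0.65,"travel":[0,0,0],"twist":0},
    {"gripper":0.75,"travel":[0,0,0],"twist":0},
    {"gripper":0.85,"travel":[0,0,0],"twist":0},
    {"gripper":0.85,"travel":[0,0,-0.5],"twist":0}
  ]
}}

```text
t: 11.12
tcp_pos: [0.537, 0.0946, 0.1216]
eef_rot: [-0.001, -0.461, 0.887, 0.0]
ft_force: [-0.8, 0.1, -0.3]
gripper_width: 0.0796
```

```bash
python3 d.py; python3 mill.py|tail -9
```

```text
t 11.12 tcp [0.537  0.0946 0.1216] yaw_y 144.9 tilt 0.07 q [ 0.05  0.31  1.73  0.    1.1  -2.48] F [-0.8  0.1 -0.3] w 0.0796
z-tcp -0.057 lateral 0.0077 halfw 0.0167 front+halfw -0.0121
z-tcp -0.045 lateral 0.0092 halfw 0.0155 front+halfw -0.0128
z-tcp -0.033 lateral 0.0087 halfw 0.0169 front+halfw -0.0109
z-tcp -0.021 lateral 0.0079 halfw 0.0186 front+halfw -0.0130
z-tcp -0.009 lateral 0.0080 halfw 0.0204 front+halfw -0.0108
z-tcp 0.003 lateral 0.0077 halfw 0.0210 front+halfw -0.0109
z-tcp 0.015 lateral 0.0073 halfw 0.0160 front+halfw -0.0104
z-tcp 0.027 lateral 0.0071 halfw 0.0168 front+halfw -0.0096
z-tcp 0.039 lateral 0.0075 halfw 0.0148 front+halfw -0.0097
```

The mill stands free and upright. I'll raise the gripper clear and look at the card's left end, where a cable runs.

Emit:
{"method": "play_rows", "body": {
  "deltas": [
    {"gripper":0.85,"travel":[0,0,-0.7],"twist":0},
    {"gripper":0.85,"travel":[0,0,-1.5],"twist":0},
    {"gripper":0.85,"travel":[0,0,-2.5],"twist":0},
    {"gripper":0.9,"travel":[0,0,-3],"twist":0},
    {"gripper":1,"travel":[0,0,-3],"twist":0},
    {"gripper":1,"travel":[0,0,-2],"twist":0}
  ]
}}

```text
t: 11.92
tcp_pos: [0.538, 0.0946, 0.2518]
eef_rot: [0.002, -0.461, 0.887, -0.001]
ft_force: [0.3, -0.2, -0.1]
gripper_width: 0.0936
```

```bash
python3 d.py .5866 .334 .12 17.2
python3 - <<'E'
from h import *
c=dict(np.load("top0.npz")); cv2.imwrite("pics/t1.png",cv2.convertScaleAbs(cv2.resize(c["image"][130:260,180:320],None,fx=4,fy=4),alpha=2.0,beta=30))
W=cloud(c)
# menu corners by ray cast onto z=10 mm
hsv=cv2.cvtColor(c["image"],cv2.COLOR_BGR2HSV); m=np.zeros(hsv.shape[:2],np.uint8); m[180:232,205:305]=255
m[(hsv[...,2]<90)]=0; m=cv2.morphologyEx(m,cv2.MORPH_OPEN,np.ones((3,3)))
k=max(cv2.findContours(m,cv2.RETR_EXTERNAL,cv2.CHAIN_APPROX_NONE)[0],key=cv2.contourArea)
n=cv2.undistortPoints(k.astype(np.float64),c["mtx"],np.array([c["k1"],0,0,0,0.])).reshape(-1,2)
d=np.c_[n,np.ones(len(n))]@c["T"][:3,:3].T; o=c["T"][:3,3]; p=o+d*((.01-o[2])/d[:,2])[:,None]
print("menu",cv2.minAreaRect(p[:,:2].astype(np.float32)))
for (u,v) in [(213,190),(210,205),(205,220),(200,235),(222,175),(230,165)]:
    a=W[v,u-6:u+7]; print((u,v),np.round(a[::3],3).tolist())
E
```

```text
t 11.93 tcp [0.538  0.0946 0.2518] yaw_y 144.9 tilt 0.19 q [ 0.05  0.22  1.52  0.    1.4  -2.48] F [ 0.3 -0.2 -0.1] w 0.0936
tool delta cm [-22.35   9.82  13.2 ]
twist -52.30521965675035
menu ((0.6045782566070557, 0.2761048674583435), (0.06756195425987244, 0.15088123083114624), 17.163593292236328)
(213, 190) [[0.624, 0.375, -0.0], [0.624, 0.369, 0.003], [0.626, 0.363, 0.0], [0.627, 0.357, -0.0], [0.626, 0.351, 0.005]]
(210, 205) [[0.593, 0.375, 0.002], [0.594, 0.37, -0.001], [0.596, 0.364, -0.003], [0.594, 0.357, 0.007], [0.595, 0.351, 0.01]]
(205, 220) [[0.563, 0.381, -0.006], [0.563, 0.374, 0.0], [0.564, 0.368, -0.002], [0.563, 0.361, 0.007], [0.566, 0.357, -0.003]]
(200, 235) [[0.531, 0.384, 0.001], [0.533, 0.379, -0.004], [0.533, 0.373, -0.002], [0.532, 0.365, 0.009], [0.535, 0.361, -0.0]]
(222, 175) [[0.658, 0.363, -0.001], [0.658, 0.357, 0.0], [0.659, 0.351, 0.001], [0.66, 0.345, 0.0], [0.659, 0.338, 0.006]]
(230, 165) [[0.681, 0.351, -0.001], [0.681, 0.345, 0.0], [0.682, 0.339, 0.0], [0.682, 0.332, 0.004], [0.686, 0.327, -0.005]]
```

View pics/t1.png

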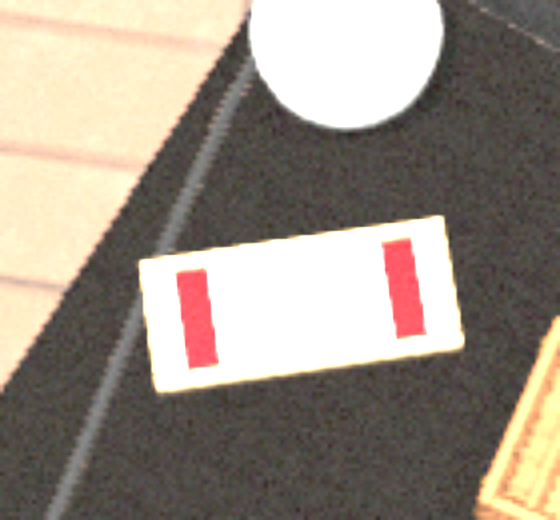

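The card's left end touches the cable, whose line runs from crop (250,65) to (50,515). The jar rules out gripping the other end, so I'll grip about 36 mm in from the left end with a narrower opening.

Emit:
{"method": "play_rows", "body": {
  "deltas": [
    {"gripper":0.82,"travel":[0,0,0],"twist":10},
    {"gripper":0.82,"travel":[0,0,0],"twist":10},
    {"gripper":0.82,"travel":[0,0,0],"twist":10},
    {"gripper":0.82,"travel":[0,0,0],"twist":10},
    {"gripper":0.82,"travel":[0,0,0],"twist":10},
    {"gripper":0.82,"travel":[0,0,0],"twist":10},
    {"gripper":0.82,"travel":[0,0,0],"twist":10},
    {"gripper":0.82,"travel":[0,0,0],"twist":10}
  ],
  "force": 4
}}

```text
t: 12.92
tcp_pos: [0.5375, 0.0946, 0.2502]
eef_rot: [0.001, 0.22, 0.975, 0.0]
ft_force: [-0.4, 0.4, 0.4]
gripper_width: 0.0771
```

Emit:
{"method": "play_rows", "body": {
  "deltas": [
    {"gripper":0.82,"travel":[0,0,0],"twist":10},
    {"gripper":0.82,"travel":[0,0,0],"twist":10},
    {"gripper":0.82,"travel":[0,0,0],"twist":10},
    {"gripper":0.82,"travel":[0,0,0],"twist":10},
    {"gripper":0.82,"travel":[0,0,0],"twist":7.7}
  ]
}}

```text
t: 13.55
tcp_pos: [0.5375, 0.0946, 0.2502]
eef_rot: [0.001, 0.595, 0.803, 0.0]
ft_force: [-0.5, 0.8, 0.8]
gripper_width: 0.0771
```

```bash
python3 d.py .5931 .3133 .10 17.2
python3 - <<'E'
from h import *
c=vision.capture("top"); cv2.imwrite("pics/t2.png",c["image"]);
E
```

```text
t 13.55 tcp [0.5375 0.0946 0.2502] yaw_y 16.9 tilt 0.08 q [ 0.05  0.22  1.53  0.    1.39 -0.25] F [-0.5  0.8  0.8] w 0.0771
tool delta cm [19.31 11.66 15.03]
twist -0.2736488480610433
```

Emit:
{"method": "play_rows", "body": {
  "deltas": [
    {"gripper":0.82,"travel":[1.5,1,0],"twist":-0.3},
    {"gripper":0.82,"travel":[2.5,1.5,0],"twist":0},
    {"gripper":0.82,"travel":[3,1.8,0],"twist":0},
    {"gripper":0.82,"travel":[3,1.8,1],"twist":0},
    {"gripper":0.82,"travel":[3,1.8,3],"twist":0},
    {"gripper":0.82,"travel":[2.8,1.8,3.5],"twist":0},
    {"gripper":0.82,"travel":[2.5,1.3,3.5],"twist":0},
    {"gripper":0.82,"travel":[1,0.7,2],"twist":0}
  ]
}}

```text
t: 14.6
tcp_pos: [0.5903, 0.316, 0.117]
eef_rot: [-0.001, 0.59, 0.807, -0.001]
ft_force: [-0.3, -0.3, -0.4]
gripper_width: 0.0772
```

Emit:
{"method": "play_rows", "body": {
  "deltas": [
    {"gripper":0.82,"travel":[0,0,0],"twist":0}
  ]
}}

```text
t: 14.72
tcp_pos: [0.5903, 0.3144, 0.1174]
eef_rot: [-0.001, 0.59, 0.807, -0.001]
ft_force: [-0.6, -0.9, 0.7]
gripper_width: 0.0773
```

```bash
python3 d.py .5931 .3133 .024 17.2
```

```text
t 14.72 tcp [0.5903 0.3144 0.1174] yaw_y 17.6 tilt 0.18 q [ 0.39  0.49  1.45 -0.    1.21  0.08] F [-0.6 -0.9  0.7] w 0.0773
tool delta cm [-0.18  0.26  9.34]
twist 0.41728292717058935
```

Emit:
{"method": "play_rows", "body": {
  "deltas": [
    {"gripper":0.82,"travel":[-0.2,0.2,1.5],"twist":0.4},
    {"gripper":0.82,"travel":[0,0,2],"twist":0},
    {"gripper":0.82,"travel":[0,0,2],"twist":0},
    {"gripper":0.82,"travel":[0,0,1.5],"twist":0},
    {"gripper":0.82,"travel":[0,0,1],"twist":0},
    {"gripper":0.82,"travel":[0,0,0.7],"twist":0},
    {"gripper":0.82,"travel":[0,0,0.3],"twist":0},
    {"gripper":0.82,"travel":[0,0,0],"twist":0}
  ]
}}

```text
t: 15.72
tcp_pos: [0.5937, 0.3126, 0.0291]
eef_rot: [0.0, 0.594, 0.804, 0.0]
ft_force: [0.5, -0.0, 0.5]
gripper_width: 0.077
```

```bash
python3 d.py .5931 .3133 .024 17.2
```

```text
t 15.72 tcp [0.5937 0.3126 0.0291] yaw_y 17.1 tilt 0.02 q [0.38 0.57 1.55 0.   1.02 0.08] F [ 0.5 -0.   0.5] w 0.0770
tool delta cm [ 0.08 -0.04  0.51]
twist -0.10227500684692359
```

Emit:
{"method": "play_rows", "body": {
  "deltas": [
    {"gripper":0.82,"travel":[0,0,0.4],"twist":0},
    {"gripper":0.82,"travel":[0,0,0.1],"twist":0},
    {"gripper":0.4,"travel":[0,0,0],"twist":0},
    {"gripper":0.4,"travel":[0,0,0],"twist":0},
    {"gripper":0.4,"travel":[0,0,0],"twist":0},
    {"gripper":0.4,"travel":[0,0,0],"twist":0}
  ],
  "force": 6
}}

```text
t: 16.48
tcp_pos: [0.5937, 0.3126, 0.024]
eef_rot: [0.0, 0.594, 0.804, 0.0]
ft_force: [0.8, -0.1, -0.2]
gripper_width: 0.0657
```

Emit:
{"method": "play_rows", "body": {
  "deltas": [
    {"gripper":0.4,"travel":[0,0,0],"twist":0},
    {"gripper":0.4,"travel":[-0.2,0,-0.6],"twist":0},
    {"gripper":0.4,"travel":[-0.2,0,-0.8],"twist":0},
    {"gripper":0.4,"travel":[-0.2,0,-0.8],"twist":0},
    {"gripper":0.4,"travel":[-0.3,0,-0.8],"twist":0},
    {"gripper":0.4,"travel":[-0.4,0,-0.8],"twist":0},
    {"gripper":0.4,"travel":[0,0,0],"twist":0}
  ]
}}

```text
t: 17.35
tcp_pos: [0.5983, 0.2999, 0.0631]
eef_rot: [0.001, 0.594, 0.804, 0.001]
ft_force: [0.0, -0.3, -0.5]
gripper_width: 0.0662
```

```bash
python3 d.py
cat > card.py <<'E'
from h import *
import sys
tcp=status.get_obs()["tcp_pos"]
for n in ("side",):
    c=vision.capture(n); W=cloud(c); Hh,S,V=cv2.split(cv2.cvtColor(c["image"],cv2.COLOR_BGR2HSV)); X,Y,Z=W[...,0],W[...,1],W[...,2]
    cr=((V>110)&(Hh<35)&(S>25)) | ((V>60)&(S>120)&((Hh<8)|(Hh>170)))
    m=cr&(np.hypot(X-tcp[0],Y-tcp[1])<.13)&(Z>.004)
    mm=cv2.morphologyEx(m.astype(np.uint8),cv2.MORPH_OPEN,np.ones((3,3))); nl,L,st,_=cv2.connectedComponentsWithStats(mm)
    m&=L==1+np.argmax(st[1:,4]); P=np.c_[X[m],Y[m],Z[m]]
    for _ in range(3):
        mu=P.mean(0); U,s,Vt=np.linalg.svd(P-mu,full_matrices=False); nrm=Vt[2]; r=(P-mu)@nrm; P=P[abs(r)<max(.003,2*r.std())]
    if nrm[1]<0: nrm=-nrm
    print(n,len(P),"mu-tcp",np.round(mu-tcp,4),"normal",np.round(nrm,3),"nz deg %.1f"%np.degrees(np.arcsin(nrm[2])),"normal yaw %.1f"%np.degrees(np.arctan2(nrm[1],nrm[0])),"z",np.round(np.percentile(P[:,2],[1,99]),3),"long",np.round(Vt[0],3))
    print("plane pt at tcp height rel tcp along horiz normal: %.4f"%(((mu-tcp)@nrm)/np.hypot(nrm[0],nrm[1])))
    b=c["image"].copy(); b[m]=(0,255,0); k=sys.argv[1] if len(sys.argv)>1 else None
    if k: cv2.imwrite(f"pics/{k}.png",cv2.resize(c["image"][60:270,200:440],None,fx=3,fy=2.8))
E
python3 card.py c1
```

```text
t 17.35 tcp [0.5983 0.2999 0.0631] yaw_y 17.1 tilt 0.12 q [ 0.36  0.53  1.52 -0.    1.09  0.06] F [ 0.  -0.3 -0.5] w 0.0662
side 3118 mu-tcp [2.000e-04 2.950e-02 2.726e-01] normal [ 0.028  1.    -0.008] nz deg -0.5 normal yaw 88.4 z [0.271 0.393] long [ 0.034 -0.009 -0.999]
plane pt at tcp height rel tcp along horiz normal: 0.0272
```

View pics/c1.png

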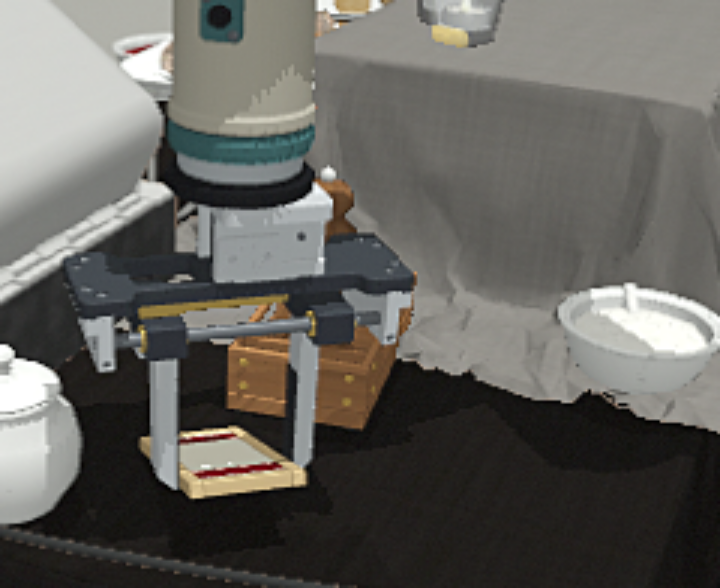

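The card is held at the near end, (185,490) to (305,480), and the jar is untouched at the left. My mask caught the arm, so I'll restrict it in height and measure the card's slope.

```bash
sed -i 's/&(Z>.004)/\&(Z>.004)\&(Z<tcp[2]+.05)/' card.py; python3 card.py; python3 -c "
import numpy as np
f=np.radians(np.linspace(0,90,11));x=.111*np.cos(f)-.005*np.sin(f);z=.111*np.sin(f)+.005*np.cos(f)
print(np.round(np.c_[x-x[0],z-z[0]]*100,2).tolist())"
```

```text
side 419 mu-tcp [-0.0032 -0.0008 -0.016 ] normal [-0.109  0.313 -0.943] nz deg -70.6 normal yaw 109.1 z [0.011 0.061] long [-0.125  0.937  0.326]
plane pt at tcp height rel tcp along horiz normal: 0.0459
[[0.0, 0.0], [-0.21, 1.73], [-0.7, 3.41], [-1.44, 4.98], [-2.41, 6.43], [-3.6, 7.7], [-4.98, 8.77], [-6.51, 9.62], [-8.15, 10.21], [-9.86, 10.54], [-11.6, 10.6]]
```

Emit:
{"method": "play_rows", "body": {
  "deltas": [
    {"gripper":0.4,"travel":[-0.6,0,-1],"twist":0},
    {"gripper":0.4,"travel":[-0.6,0,-0.9],"twist":0},
    {"gripper":0.4,"travel":[-0.7,0,-0.9],"twist":0},
    {"gripper":0.4,"travel":[-0.8,0,-0.8],"twist":0},
    {"gripper":0.4,"travel":[-0.9,0,-0.7],"twist":0},
    {"gripper":0.4,"travel":[-0.9,0,-0.6],"twist":0},
    {"gripper":0.4,"travel":[-1,0,-0.6],"twist":0},
    {"gripper":0.4,"travel":[-1,0,-0.4],"twist":0}
  ]
}}

```text
t: 18.45
tcp_pos: [0.6168, 0.2372, 0.1213]
eef_rot: [0.0, 0.594, 0.804, 0.0]
ft_force: [-0.6, -0.1, -1.1]
gripper_width: 0.0656
```

```bash
python3 d.py; python3 card.py
```

```text
t 18.45 tcp [0.6168 0.2372 0.1213] yaw_y 17.1 tilt 0.01 q [ 0.26  0.47  1.47 -0.    1.2  -0.04] F [-0.6 -0.1 -1.1] w 0.0656
side 1255 mu-tcp [-0.0316 -0.0309 -0.0571] normal [-0.204  0.772 -0.603] nz deg -37.1 normal yaw 104.8 z [0.006 0.133] long [-0.477 -0.616 -0.627]
plane pt at tcp height rel tcp along horiz normal: 0.0213
```

Emit:
{"method": "play_rows", "body": {
  "deltas": [
    {"gripper":0.4,"travel":[-1,0,-0.3],"twist":0},
    {"gripper":0.4,"travel":[-1,0,-0.2],"twist":0},
    {"gripper":0.4,"travel":[-1,0,-0.1],"twist":0},
    {"gripper":0.4,"travel":[-1,0,0],"twist":0},
    {"gripper":0.4,"travel":[0,0,0],"twist":0}
  ]
}}

```text
t: 19.12
tcp_pos: [0.6285, 0.1988, 0.1269]
eef_rot: [-0.0, 0.595, 0.804, -0.0]
ft_force: [-0.8, -0.1, -2.4]
gripper_width: 0.0659
```

```bash
python3 d.py; python3 card.py c2
```

```text
t 19.12 tcp [0.6285 0.1988 0.1269] yaw_y 17.0 tilt 0.01 q [ 0.2   0.47  1.46 -0.    1.21 -0.1 ] F [-0.8 -0.1 -2.4] w 0.0659
side 1747 mu-tcp [-0.0357 -0.0167 -0.0663] normal [ 0.011  0.883 -0.47 ] nz deg -28.0 normal yaw 89.3 z [0.006 0.14 ] long [-0.623 -0.362 -0.694]
plane pt at tcp height rel tcp along horiz normal: 0.0181
```

View pics/c2.png

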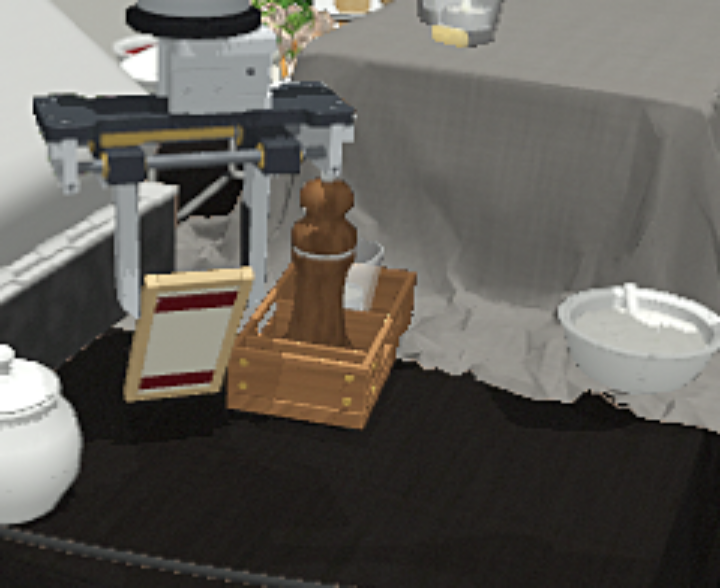

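The card hangs near-vertical at (190,335), close beside the caddy, and the mill stands in its cell. I'll restrict the mask to the tool frame.

```bash
python3 - <<'E'
s=open("card.py").read()
s=s.replace('tcp=status.get_obs()["tcp_pos"]','''from scipy.spatial.transform import Rotation as R
ob=status.get_obs(); tcp=ob["tcp_pos"]; q=ob["eef_rot"]; M=R.from_quat([*q[1:],q[0]]).as_matrix()''')
s=s.replace('&(Z<tcp[2]+.05)','&(Z<tcp[2]+.05)&(abs((W-tcp)@M[:,1])<.031)&(abs((W-tcp)@M[:,0])<.1)')
s+='''
    print("centre face in tool frame (x,y,z):",np.round((mu-tcp)@M,4),"normal in tool",np.round(nrm@M,3),"extent y",np.round(np.percentile((P-tcp)@M[:,1],[1,99]),4),"x",np.round(np.percentile((P-tcp)@M[:,0],[1,99]),4))
'''
open("card.py","w").write(s)
E
python3 card.py
```

```text
side 632 mu-tcp [-0.0015 -0.0025 -0.0368] normal [-0.246  0.815 -0.524] nz deg -31.6 normal yaw 106.8 z [0.011 0.139] long [ 0.084 -0.52  -0.85 ]
plane pt at tcp height rel tcp along horiz normal: 0.0206
centre face in tool frame (x,y,z): [-0.002  -0.0021  0.0368] normal in tool [0.852 0.004 0.524] extent y [-0.0306  0.0306] x [-0.0501  0.0275]
```

The card is still 32° off vertical because pad friction holds it. I'll lighten the grip to 3 N, lift it, and let gravity swing it while turning to the slot's yaw.

Emit:
{"method": "play_rows", "body": {
  "deltas": [
    {"gripper":0.4,"travel":[0.8,0,-0.8],"twist":0},
    {"gripper":0.4,"travel":[0.8,0,-1],"twist":0},
    {"gripper":0.4,"travel":[0.8,0,-1],"twist":0},
    {"gripper":0.4,"travel":[0.8,0,-0.5],"twist":8},
    {"gripper":0.4,"travel":[0,0,0],"twist":8},
    {"gripper":0.4,"travel":[0,0,0],"twist":8},
    {"gripper":0.4,"travel":[0,0,0],"twist":8},
    {"gripper":0.4,"travel":[0,0,0],"twist":0}
  ],
  "force": 3
}}

```text
t: 20.23
tcp_pos: [0.6189, 0.231, 0.1607]
eef_rot: [0.0, 0.792, 0.61, 0.0]
ft_force: [0.1, -0.4, -1.5]
gripper_width: 0.0659
```

```bash
python3 d.py .5577 .1555 .16 -15; python3 card.py
```

```text
t 20.23 tcp [0.6189 0.231  0.1607] yaw_y -14.8 tilt 0.06 q [0.25 0.44 1.41 0.   1.28 0.51] F [ 0.1 -0.4 -1.5] w 0.0659
tool delta cm [-8.86 -3.99  0.06]
twist 0.2235767598703262
side 1091 mu-tcp [ 0.0011  0.0041 -0.05  ] normal [ 0.249  0.946 -0.209] nz deg -12.1 normal yaw 75.3 z [0.03  0.176] long [-0.05  -0.204 -0.978]
plane pt at tcp height rel tcp along horiz normal: 0.0150
centre face in tool frame (x,y,z): [ 0.0042 -0.      0.05  ] normal in tool [ 0.978 -0.001  0.21 ] extent y [-0.0306  0.0305] x [-0.0136  0.0195]
```

12° off now, and the yaw is aligned. I'll press the card's foot gently against the caddy's outer left wall to bring it vertical.

Emit:
{"method": "play_rows", "body": {
  "deltas": [
    {"gripper":0.4,"travel":[-0.8,-0.8,0],"twist":0.2},
    {"gripper":0.4,"travel":[-1.2,-1.2,0],"twist":0},
    {"gripper":0.4,"travel":[-1.2,-1.2,0],"twist":0},
    {"gripper":0.4,"travel":[-1,-0.8,0],"twist":0},
    {"gripper":0.4,"travel":[-0.8,0,0],"twist":0},
    {"gripper":0.4,"travel":[-0.5,0,0],"twist":0},
    {"gripper":0.4,"travel":[-0.5,0,0],"twist":0},
    {"gripper":0.4,"travel":[0,0,0],"twist":0}
  ]
}}

```text
t: 21.28
tcp_pos: [0.5649, 0.1824, 0.1599]
eef_rot: [0.0, 0.794, 0.608, 0.0]
ft_force: [-0.6, -1.0, -1.2]
gripper_width: 0.0658
```

```bash
python3 d.py .5577 .1555 .16 -15; python3 card.py
```

```text
t 21.27 tcp [0.5649 0.1824 0.1599] yaw_y -15.1 tilt 0.01 q [0.2  0.35 1.57 0.   1.22 0.46] F [-0.6 -1.  -1.2] w 0.0658
tool delta cm [-2.79  0.01 -0.01]
twist -0.13480846790726275
side 569 mu-tcp [ 0.0001  0.0134 -0.0084] normal [ 0.258  0.955 -0.144] nz deg -8.3 normal yaw 74.9 z [0.086 0.176] long [-0.665  0.067 -0.743]
plane pt at tcp height rel tcp along horiz normal: 0.0142
centre face in tool frame (x,y,z): [ 0.013  -0.0035  0.0084] normal in tool [ 0.99  -0.001  0.144] extent y [-0.0305  0.0298] x [0.0028 0.0182]
```

Emit:
{"method": "play_rows", "body": {
  "deltas": [
    {"gripper":0.4,"travel":[-0.4,0,0],"twist":0},
    {"gripper":0.4,"travel":[-0.4,0,0],"twist":0},
    {"gripper":0.4,"travel":[-0.4,0,0],"twist":0},
    {"gripper":0.4,"travel":[-0.3,0,0],"twist":0},
    {"gripper":0.4,"travel":[0,0,0],"twist":0}
  ]
}}

```text
t: 21.95
tcp_pos: [0.5606, 0.168, 0.16]
eef_rot: [0.0, 0.794, 0.608, -0.0]
ft_force: [0.0, 1.1, -1.9]
gripper_width: 0.0662
```

```bash
python3 d.py .5577 .1555 .16 -15; python3 card.py c3
```

```text
t 21.95 tcp [0.5606 0.168  0.16  ] yaw_y -15.1 tilt 0.01 q [ 0.17  0.34  1.59 -0.    1.22  0.44] F [ 0.   1.1 -1.9] w 0.0662
tool delta cm [-1.28  0.04  0.  ]
twist -0.12406626876575899
side 1132 mu-tcp [ 0.0025  0.0114 -0.0552] normal [ 0.259  0.965 -0.042] nz deg -2.4 normal yaw 74.9 z [0.027 0.176] long [0.003 0.042 0.999]
plane pt at tcp height rel tcp along horiz normal: 0.0139
centre face in tool frame (x,y,z): [ 0.0117 -0.0005  0.0552] normal in tool [ 0.999 -0.001  0.042] extent y [-0.0306  0.0304] x [0.007  0.0167]
```

View pics/c3.png

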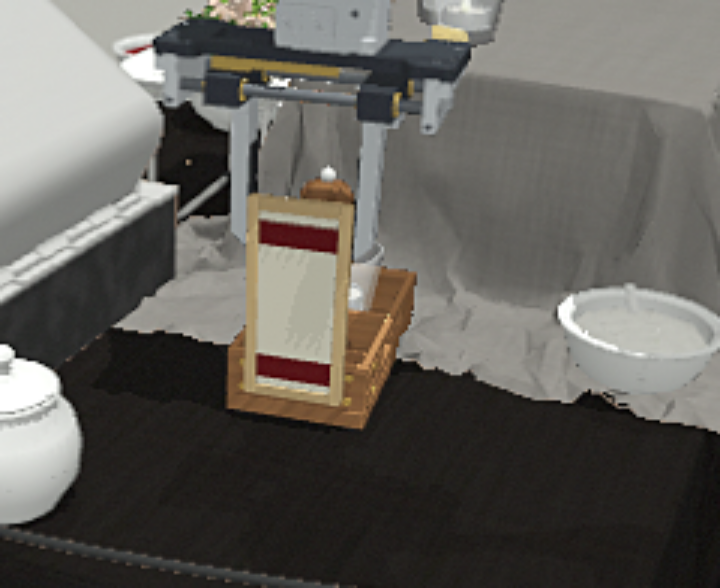

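The card is 2.4° off vertical against the caddy's left wall, spanning (250,200) to (350,405). That wall also gives a contact datum. One more small push, then back off, lift and check.

Emit:
{"method": "play_rows", "body": {
  "deltas": [
    {"gripper":0.4,"travel":[-0.4,0,0],"twist":0},
    {"gripper":0.4,"travel":[0,0,0],"twist":0}
  ]
}}

```text
t: 22.25
tcp_pos: [0.5596, 0.1642, 0.16]
eef_rot: [0.0, 0.794, 0.608, -0.0]
ft_force: [-0.8, -0.5, -1.9]
gripper_width: 0.066
```

Emit:
{"method": "play_rows", "body": {
  "deltas": [
    {"gripper":0.4,"travel":[0.5,0,0],"twist":0},
    {"gripper":0.4,"travel":[0.5,0,-0.6],"twist":0},
    {"gripper":0.4,"travel":[0,0,-1.2],"twist":0},
    {"gripper":0.4,"travel":[0,0,-1.5],"twist":0},
    {"gripper":0.4,"travel":[0,0,-1.1],"twist":0},
    {"gripper":0.4,"travel":[0,0,0],"twist":0}
  ],
  "force": 6
}}

```text
t: 23.0
tcp_pos: [0.5631, 0.1741, 0.2056]
eef_rot: [0.001, 0.794, 0.608, 0.001]
ft_force: [-0.2, -0.2, -2.6]
gripper_width: 0.0663
```

```bash
python3 d.py .5577 .1555 .16 -15; python3 card.py; python3 card.py
python3 - <<'E'
from h import *
# slot left/middle wall tops in the side view, caddy axes (75 deg), relative to TCP
ob=status.get_obs(); c=vision.capture("side"); W=cloud(c); H,S,V=cv2.split(cv2.cvtColor(c["image"],cv2.COLOR_BGR2HSV)); Z=W[...,2]
a=np.radians(75); y=(W[...,:2]-ob["tcp_pos"][:2])@[np.cos(a),np.sin(a)]; x=(W[...,:2]-ob["tcp_pos"][:2])@[np.sin(a),-np.cos(a)]
m=(abs(Z-.054)<.004)&(S>80)&(V>50)&(abs(x)<.06)&(abs(y+.02)<.06)
print(np.histogram(y[m],np.arange(-.08,.042,.003)))
E
```

```text
t 23.00 tcp [0.5631 0.1741 0.2056] yaw_y -15.1 tilt 0.18 q [0.18 0.31 1.51 0.   1.32 0.45] F [-0.2 -0.2 -2.6] w 0.0663
tool delta cm [-1.95 -0.05  4.56]
twist -0.11656626325714115
side 1197 mu-tcp [ 0.0028  0.0132 -0.0545] normal [ 0.261  0.965 -0.008] nz deg -0.5 normal yaw 74.9 z [0.072 0.22 ] long [ 0.002 -0.009 -1.   ]
plane pt at tcp height rel tcp along horiz normal: 0.0139
centre face in tool frame (x,y,z): [ 0.0134 -0.0009  0.0545] normal in tool [1.    0.    0.009] extent y [-0.0306  0.0306] x [0.0105 0.0165]
side 1792 mu-tcp [ 0.0022  0.007  -0.0885] normal [ 0.268  0.958 -0.104] nz deg -6.0 normal yaw 74.4 z [0.007 0.219] long [-0.024 -0.102 -0.995]
plane pt at tcp height rel tcp along horiz normal: 0.0166
centre face in tool frame (x,y,z): [0.0073 0.0002 0.0885] normal in tool [0.994 0.008 0.105] extent y [-0.0306  0.0305] x [-0.0098  0.0165]
(array([ 2,  2,  2,  3,  2,  3,  1,  2,  3,  1,  2,  4,  1,  2,  2,  3,  9,
       18,  5,  1,  7,  4, 13, 43, 84,  7,  0,  0,  0,  0,  0,  0,  0,  0,
        0,  0,  0,  0,  0,  0]), array([-0.08 , -0.077, -0.074, -0.071, -0.068, -0.065, -0.062, -0.059,
       -0.056, -0.053, -0.05 , -0.047, -0.044, -0.041, -0.038, -0.035,
       -0.032, -0.029, -0.026, -0.023, -0.02 , -0.017, -0.014, -0.011,
       -0.008, -0.005, -0.002,  0.001,  0.004,  0.007,  0.01 ,  0.013,
        0.016,  0.019,  0.022,  0.025,  0.028,  0.031,  0.034,  0.037,
        0.04 ]))
```

Vertical within 0.5°. The camera gives a 27 mm shift to the slot and the contact datum gives 28 mm, so I'll use 27.5 mm.

Emit:
{"method": "play_rows", "body": {
  "deltas": [
    {"gripper":0.4,"travel":[-0.8,0,0],"twist":0},
    {"gripper":0.4,"travel":[-1.15,0,0],"twist":0},
    {"gripper":0.4,"travel":[-0.8,0,0],"twist":0},
    {"gripper":0.4,"travel":[0,0,0],"twist":0},
    {"gripper":0.4,"travel":[0,0,0.6],"twist":0},
    {"gripper":0.4,"travel":[0,0,0.6],"twist":0},
    {"gripper":0.4,"travel":[0,0,0.4],"twist":0},
    {"gripper":0.4,"travel":[0,0,0],"twist":0}
  ],
  "force": 5
}}

```text
t: 24.15
tcp_pos: [0.5548, 0.1477, 0.1873]
eef_rot: [-0.0, 0.794, 0.608, -0.0]
ft_force: [0.1, 0.1, -1.7]
gripper_width: 0.0661
```

```bash
python3 d.py; python3 card.py c4
```

```text
t 24.15 tcp [0.5548 0.1477 0.1873] yaw_y -15.1 tilt 0.07 q [0.14 0.3  1.57 0.   1.27 0.4 ] F [ 0.1  0.1 -1.7] w 0.0661
side 1726 mu-tcp [ 0.0038  0.0154 -0.0886] normal [0.256 0.966 0.038] nz deg 2.2 normal yaw 75.2 z [0.007 0.202] long [-0.01  -0.036  0.999]
plane pt at tcp height rel tcp along horiz normal: 0.0125
centre face in tool frame (x,y,z): [ 0.0159 -0.0002  0.0886] normal in tool [ 0.999 -0.004 -0.038] extent y [-0.0306  0.0304] x [0.0102 0.0226]
```

View pics/c4.png

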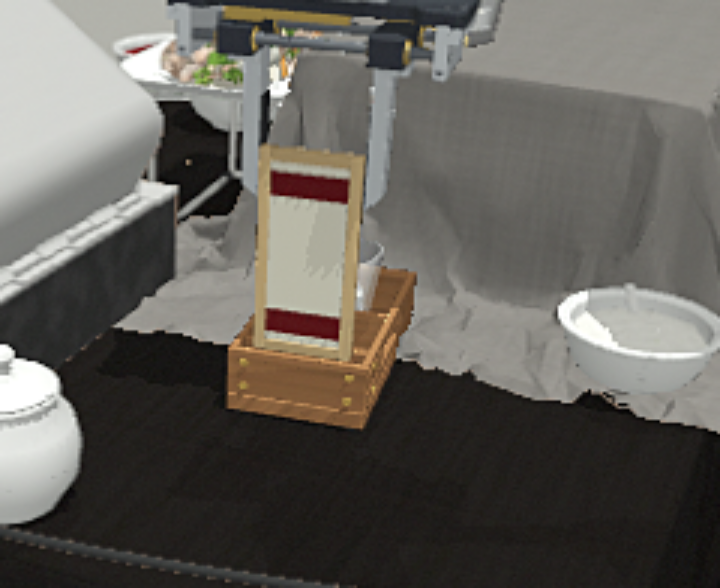

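The card's lower edge, (258,348) to (352,360), sits just behind the left wall top and centred along the slot. I'll lower it gently.

Emit:
{"method": "play_rows", "body": {
  "deltas": [
    {"gripper":0.4,"travel":[0,0,0.4],"twist":0},
    {"gripper":0.4,"travel":[0,0,0.4],"twist":0},
    {"gripper":0.4,"travel":[0,0,0.4],"twist":0},
    {"gripper":0.4,"travel":[0,0,0],"twist":0}
  ]
}}

```text
t: 24.7
tcp_pos: [0.5548, 0.1475, 0.1755]
eef_rot: [-0.0, 0.794, 0.608, -0.0]
ft_force: [0.3, -0.4, -2.1]
gripper_width: 0.0659
```

```bash
python3 d.py; sed -i 's/(Z>.004)/(Z>.065)/' card.py; python3 card.py
```

```text
t 24.70 tcp [0.5548 0.1475 0.1755] yaw_y -15.1 tilt 0.05 q [0.14 0.31 1.59 0.   1.24 0.4 ] F [ 0.3 -0.4 -2.1] w 0.0659
side 757 mu-tcp [ 0.0054  0.0126 -0.0248] normal [ 0.258  0.966 -0.008] nz deg -0.5 normal yaw 75.1 z [0.067 0.192] long [-0.157  0.05   0.986]
plane pt at tcp height rel tcp along horiz normal: 0.0138
centre face in tool frame (x,y,z): [0.0136 0.0019 0.0248] normal in tool [ 1.    -0.003  0.008] extent y [-0.0306  0.0305] x [0.0107 0.0164]
```

Emit:
{"method": "play_rows", "body": {
  "deltas": [
    {"gripper":0.4,"travel":[0,0,0.4],"twist":0},
    {"gripper":0.4,"travel":[0,0,0.5],"twist":0},
    {"gripper":0.4,"travel":[0,0,0.5],"twist":0},
    {"gripper":0.4,"travel":[0,0,0.4],"twist":0},
    {"gripper":0.4,"travel":[0,0,0.2],"twist":0},
    {"gripper":0.4,"travel":[0,0,0.2],"twist":0},
    {"gripper":0.4,"travel":[0,0,0],"twist":0}
  ]
}}

```text
t: 25.62
tcp_pos: [0.5551, 0.1475, 0.1539]
eef_rot: [-0.0, 0.794, 0.608, -0.0]
ft_force: [-0.6, -0.6, -1.6]
gripper_width: 0.0659
```

```bash
python3 d.py;python3 card.py
```

```text
t 25.62 tcp [0.5551 0.1475 0.1539] yaw_y -15.1 tilt 0.01 q [0.14 0.32 1.62 0.   1.19 0.4 ] F [-0.6 -0.6 -1.6] w 0.0659
side 455 mu-tcp [-0.0012  0.0145 -0.0024] normal [ 0.269  0.963 -0.026] nz deg -1.5 normal yaw 74.4 z [0.119 0.17 ] long [-0.893  0.239 -0.38 ]
plane pt at tcp height rel tcp along horiz normal: 0.0137
centre face in tool frame (x,y,z): [ 0.0137 -0.0049  0.0024] normal in tool [1.    0.009 0.026] extent y [-0.0307  0.029 ] x [0.0107 0.0164]
```

Card top is at 170 mm (167 when seated). Last millimetres:

Emit:
{"method": "play_rows", "body": {
  "deltas": [
    {"gripper":0.4,"travel":[0,0,0.1],"twist":0},
    {"gripper":0.4,"travel":[0,0,0.1],"twist":0},
    {"gripper":0.4,"travel":[0,0,0.1],"twist":0},
    {"gripper":0.4,"travel":[0,0,0],"twist":0}
  ]
}}

```text
t: 26.18
tcp_pos: [0.5553, 0.1477, 0.1519]
eef_rot: [0.0, 0.794, 0.608, 0.0]
ft_force: [-0.3, -0.5, 5.3]
gripper_width: 0.0662
```

Emit:
{"method": "play_rows", "body": {
  "deltas": [
    {"gripper":0.4,"travel":[0,0,0.1],"twist":0},
    {"gripper":0.4,"travel":[0,0,0.1],"twist":0},
    {"gripper":0.4,"travel":[0,0,0],"twist":0}
  ]
}}

```text
t: 26.55
tcp_pos: [0.5554, 0.1478, 0.1503]
eef_rot: [0.0, 0.794, 0.608, 0.001]
ft_force: [-2.0, -1.1, 6.8]
gripper_width: 0.0661
```

Contact on the floor. Release, then rise straight up.

Emit:
{"method": "play_rows", "body": {
  "deltas": [
    {"gripper":0.74,"travel":[0,0,0],"twist":0},
    {"gripper":0.8,"travel":[0,0,0],"twist":0},
    {"gripper":0.9,"travel":[0,0,0],"twist":0},
    {"gripper":0.9,"travel":[0,0,-0.5],"twist":0},
    {"gripper":0.9,"travel":[0,0,-2],"twist":0},
    {"gripper":0.9,"travel":[0,0,-3],"twist":0},
    {"gripper":0.9,"travel":[0,0,-3],"twist":0},
    {"gripper":0.9,"travel":[0,0,-3],"twist":0}
  ]
}}

```text
t: 27.55
tcp_pos: [0.5551, 0.1475, 0.2652]
eef_rot: [0.0, 0.794, 0.608, 0.0]
ft_force: [0.6, 0.7, 0.9]
gripper_width: 0.0845
```

Emit:
{"method": "play_rows", "body": {
  "deltas": [
    {"gripper":0.9,"travel":[3,0,-1],"twist":0},
    {"gripper":0.9,"travel":[5,0,0],"twist":0},
    {"gripper":0.9,"travel":[5,0,0],"twist":0},
    {"gripper":0.9,"travel":[5,0,0],"twist":0},
    {"gripper":0.9,"travel":[3,0,0],"twist":0},
    {"gripper":0.9,"travel":[0,0,0],"twist":0}
  ]
}}

```text
t: 28.3
tcp_pos: [0.6099, 0.3522, 0.2731]
eef_rot: [-0.0, 0.793, 0.609, -0.0]
ft_force: [0.9, -1.0, -0.4]
gripper_width: 0.0846
```

```bash
python3 d.py
python3 - <<'E'
from h import *
a=np.radians(75); yv=np.array([np.cos(a),np.sin(a)]); xv=np.array([np.sin(a),-np.cos(a)]); C=np.array([.5385,.0815])
im=[]
for n in("side","top"):
    c=vision.capture(n); W=cloud(c); H,S,V=cv2.split(cv2.cvtColor(c["image"],cv2.COLOR_BGR2HSV)); Z=W[...,2]
    im.append(c["image"]); l=np.dstack([(W[...,:2]-C)@xv,(W[...,:2]-C)@yv,Z])
    m=(Z>.07)&(Z<.2)&(abs(l[...,1]-.076)<.015)&(abs(l[...,0])<.05)
    if m.sum()>20:
        P=l[m]; print(n,"card",m.sum(),"x",np.round(np.percentile(P[:,0],[1,99]),4),"ymed",np.round(np.median(P[:,1]),4),"z",np.round(np.percentile(P[:,2],[1,99]),4)); 
        k=np.linalg.svd(P-P.mean(0),full_matrices=False)[2][2]; print("  normal",np.round(k,3))
    m=(Z>.062)&(Z<.19)&(abs(l[...,1]-.027)<.034)&(abs(l[...,0])<.045)&(H<20)&(S>90)
    for z in np.arange(.07,.17,.02):
        g=m&(abs(Z-z)<.01)
        if g.sum()>8: print(n,"mill z%.2f x %s y %s"%(z,np.round(np.percentile(l[g][:,0],[2,98]),4),np.round(np.percentile(l[g][:,1],[2,98]),4)))
    if n=="top":
        for k,(u,v,e,d) in {"jar":(240,110,294,165),"tea":(360,235,405,280)}.items():
            q=W[v:d,u:e].reshape(-1,3); g=q[(q[:,2]>.06)]; print(k,np.round((g[:,:2].min(0)+g[:,:2].max(0))/2,3),g[:,2].max().round(3))
cv2.imwrite("pics/f.png",np.hstack([cv2.resize(im[0][60:260,200:360],None,fx=2.4,fy=2.4),cv2.resize(im[1][100:300,240:400],None,fx=2.4,fy=2.4)]))
E
```

```text
t 28.30 tcp [0.6099 0.3522 0.2731] yaw_y -15.0 tilt 0.04 q [0.42 0.46 1.11 0.   1.57 0.69] F [ 0.9 -1.  -0.4] w 0.0846
side card 1646 x [-0.0335  0.0318] ymed 0.0812 z [0.0712 0.1679]
  normal [ 0.008 -1.     0.006]
side mill z0.15 x [-0.0171  0.013 ] y [0.0222 0.0397]
top card 293 x [-0.0333  0.0317] ymed 0.0767 z [0.0783 0.1692]
  normal [-0.009 -1.     0.014]
top mill z0.07 x [-0.0148 -0.0048] y [0.0119 0.0393]
top mill z0.11 x [-0.0201  0.0039] y [-0.0017  0.0446]
top mill z0.13 x [-0.0197  0.0138] y [-0.0002  0.0434]
top mill z0.15 x [-0.0152  0.0186] y [0.0032 0.0367]
jar [0.631 0.268] 0.676
tea [0.53  0.043] 0.159
```

View pics/f.png

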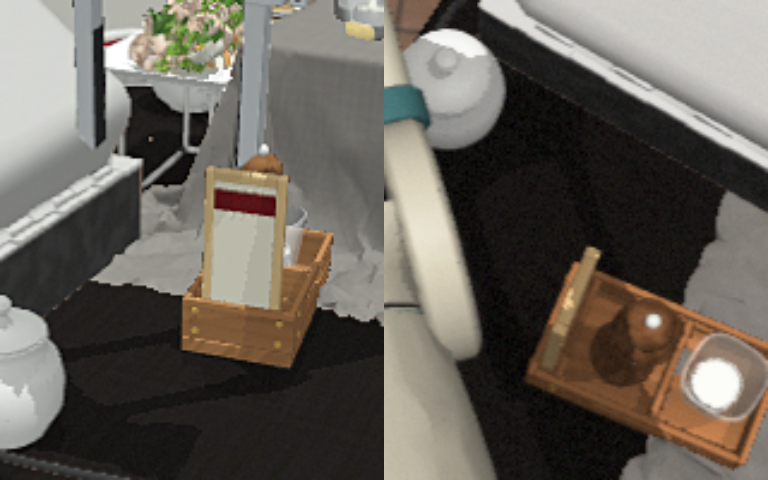

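Both are seated: the card is upright in the slot (left half, (245,240)) and the mill upright in its cell (right half, (645,330)). I'll run a quick tea-light and jar check against the start picture, then hand in.

Run:
```python
from h import *
def tea(c):
    W=cloud(c); q=W[225:300,350:420].reshape(-1,3); q=q[(q[:,2]>.07)&(q[:,2]<.1)]; a=np.radians(75); y=(q[:,:2]-[.5385,.0815])@[np.cos(a),np.sin(a)]; q=q[(y<-.014)&(y>-.09)]
    return np.round(np.r_[np.percentile(q[:,:2],50,axis=0),q[:,2].max()],4)
def jar(c):
    W=cloud(c); q=W[160:255,165:235].reshape(-1,3); q=q[(q[:,2]>.05)&(q[:,2]<.12)&(np.hypot(q[:,0]-.74,q[:,1]-.272)<.09)]; return np.round(np.r_[np.median(q,axis=0),q[:,2].max()],4)
print(tea(dict(np.load("top0.npz"))),tea(vision.capture("top"))); print(jar(dict(np.load("side0.npz"))),jar(vision.capture("side")))
print(order.sign_off())
```

```text
[0.5354 0.0261 0.0844] [0.535  0.0256 0.0849]
[0.7537 0.2801 0.0825 0.12  ] [0.7534 0.2802 0.0826 0.1198]
the job is handed in; nothing more can be done
None
```

The mill and the menu card are both in the caddy and upright, and I handed the job in at about 28 s of the 67 s allowed.

- **Mill:** I gripped it by the head, swung it up over its foot and set it down in the empty compartment. The last check put it upright, about 6 mm from the compartment's centre (22 mm is allowed).
- **Card:** I lifted it by one end so it swung down. Pad friction first held it about 30° off vertical. A lighter grip brought that to 12°, and pressing its lower end gently against the caddy's outer left wall made it vertical before I lowered it into the slot. The last check put it within about 1° of vertical, with its top at 168–169 mm (167 mm if exactly seated). It was centred to about 1 mm along the slot. Across the slot, the top view puts it within 1 mm.
- **Tea-light and jar:** both read within 1 mm of where they started.

Three checks disagreed or failed along the way:

- **Camera offset:** the side camera reads 2–3 mm further left than the top camera, within about what the calibration allows.
- **Card tilt:** a few tilt readings were spoiled by the caddy or the arm getting into the colour mask, so I repeated or ignored them.
- **First jar and tea-light check:** in the last look, the arm and the mill got into that check from above. I repeated it with better limits, using the side view for the jar, before handing in.

I viewed 11 pictures, one over the budget of 10.

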